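Clear the paint pot and seat the spindle collar

ROBOT

A 6-joint arm with a two-finger parallel gripper is mounted at the origin on the work surface. World frame = base frame: x ahead of the robot, y to its left, z up, the work surface at z = 0. Lengths are in m, angles in rad, forces in N, time in s.
With the tool pointing down it reaches from about 0.15 to 0.775 m from the base axis. Payload 6.1 kg.
Tool frame: the origin (TCP) lies between the finger pads; the fingertips stand 22 mm ahead of it and the grasp point (between the pads) lies 3 mm ahead of it (arm.nose_length is the distance from the TCP to the fingertips, in m); z points along the fingers, y is the line along which they close (so a half turn about z gives the same grasp; the last joint's range is limited). The gripper opens to 85 mm and grips with 20 to 120 N. Pads are 22 mm wide; open, the fingers measure 114 mm over their backs; the gripper's body (76 mm by 85 mm) begins 54 mm behind the grasp point. The pads swing forward as they close: fully open they stand 13 mm farther back than shut.
Start: joints at [1.118, 0.126, -0.04, 1.405, 0, 1.571], TCP at [0.23, 0.472, 0.217] pointing down, gripper open.
Joint ranges: [-2.72, 2.72], [-0.95, 1.95], [-1.27, 1.35], [-1.78, 2.02], [-1.46, 1.47], [-3.14, 3.14]. Speed limits (rad/s): [2.39, 2.39, 3.01, 3.14, 3.14, 3.14].

INTERFACE

Orientations are given as a 3x3 rotation matrix whose columns are the frame's x, y, z axes.
In Python, from cell import arm gives the robot as it stands. The module is installed in compiled form; this text tells all that it offers.
- The arm moves only by the tool jog_arm, called after "Request:" as a command line: name --pt "numbers of a row" for each row, then --argument value for the rest. Schema: {"type":"object","properties":{"increments":{"type":"array","items":{"type":"array","items":{"type":"number"},"minItems":5,"maxItems":5},"minItems":1,"maxItems":5},"grip_force":{"type":"number"},"only":{"type":"string"},"quiet":{"type":"boolean"},"lines":{"type":"string"}},"required":["increments"],"additionalProperties":false}. increments is a list of rows, 1 to 5 of them, each of 5 numbers: the finger opening in m, then dx, dy, dz in normalised numbers (1 is 1 m), then a turn about the tool's z in normalised numbers (1 is 2 pi rad); each row shifts and turns the commanded pose from where the row before left it, along the tool's axes as they then stand; what a row does not reach is not made up. A row lasts 1/12 s, in which the tool goes at most 0.0417 m and 0.125 rad, less where a joint would pass 70% of its speed; a pose out of reach is approached as far as the arm can. The fingers move at their own pace and stop on an object; grip_force is the grip in N (left out, the last holds). Time passes only in rows, so rows that do not move let the fingers close. The tool returns the time, the measured TCP pose, the force, the opening and the grip force at its end. only (a regular expression) keeps the lines of the reply that match it, lines (a string "A,B") keeps lines A to B, and quiet returns only ok. No shift or turn number may pass 1 either way. Input that does not fit is refused with a message, and nothing moves.
- arm.state(): the state, without advancing time (a new reading comes with each control period).
- arm.capture(name): name is "scene" or "top"; returns a dict with "pixels" (480x640x3 uint8, red, green, blue), "depth" (480x640 float32, m along the optical axis (not along the pixel's ray), 0 where there is no reading), "camera_matrix" (3x3 intrinsics, pixels), "distortion" ([k1, k2, p1, p2, k3] as OpenCV has them; the pictures are not rectified), "R" (3x3) and "t" (3): a world point X has camera coordinates R X + t. Camera axes: x right, y down, z forward; pixel columns grow to the right and rows downward; lengths in m; the calibration is good to about 2 mm. A picture is of the moment at which its call begins.
- arm.hand_in(): hands the job in; it is judged then, once.
Trained networks look in a picture, given as the dict that the camera call returned (one of the last four; its "shot" number tells which), for a name from the list of things; names that differ only in an ending like _2 or _b are one class to them, and where a whole thing is asked for, a point or a joint stands for the part that bears it (a point fixed in the world has none). Each returns a list of dicts, best first, with "p" (0 to 1); they miss things now and then, are a little off and sometimes report something else, mostly with a low value. They report only what shows in the picture. A call takes as long as a camera call. They do not tell look-alikes from the thing itself.
- arm.find_in(picture, target): "bbox" ([centre column, centre row, width, height] in pixels, round what is visible of it).
- arm.landmark_of(picture, target): "point" ([column, row] in pixels: a listed point, or the origin of a listed thing).
The state is a dict: "time": time; "joint_positions": joint angles; "joint_vel": joint speeds; "tau": joint torques, N m; "eef_pos": TCP position; "ee_rot": TCP orientation; "wrist_force": force on the tool from outside, world axes, zero at the start; "ft_torque": the same for the moment, N m; "grip_width": finger opening in m; "grip_force": force on a finger pad.
Only numpy, scipy, OpenCV 4.12 (cv2) and the standard library are available. Lean on these libraries where they do the work, as an engineer would, in place of code of your own. Each camera call takes 0.05 s, during which the arm holds its last target. There are 200 camera calls.

TASK

Slide the red-banded tin paint pot over the bench, without lifting it, from its blue ring to well inside the white ring and let go of it, so that the way to the spindle stand is clear. Then turn the knurled brass collar on the spindle, without taking it off, until its hidden keyways drop over the pins, push it fully home against its spring, and finish while still holding it pushed down there with the gripper, so that I can lock it. Leave the bystanders (doll bottom, lid, bowl, doll, gouge, brush) where they stand.

Things in the scene. Friction and masses are not known exactly. Their poses are not given: they have to be found in the camera images.
- pot: closed tin paint pot, an upright cylinder 60 mm across and 52 mm tall, bright metal with a red band, about 0.45 kg; origin at the centre of its underside, z up. It starts inside the blue ring. Pushed or held high it tips: take it low.
- mark_blue: blue ring painted flat on the bench, 92 mm outside and 84 mm inside diameter; origin at its centre. The pot starts here, on the robot's side of the spindle stand.
- mark_white: white ring painted flat on the bench, same size (inside diameter 84 mm); origin at its centre. The pot must end here.
- stand: spindle stand fixed to the bench: round green foot 96 mm across, 14 mm high, with a dark boss 51 mm across whose flat top is 40 mm above the bench; a fixed upright steel spindle 24 mm thick on the same axis ends 90 mm above the bench. Origin on the axis at bench level, z up.
- boss_top (a point): centre of the boss's flat top, on the spindle axis, 40 mm above the bench. Three radial pins 120 degrees apart stick out of the spindle above it, hidden in the collar; their direction is not known. A sprung washer on the boss stands 8 mm proud of it and can be pushed flush.
- collar: knurled brass collar, an upright sleeve 48 mm across, 38 mm tall, 26 mm bore, loose on the spindle, about 0.2 kg; origin on its axis at its lower edge, z up. It starts resting on the pins, lower edge 54 mm above the bench. Home is the lower edge on the boss, 40 mm above the bench: it drops 6 mm freely, then needs 8 mm of push, 4 N rising to 10 N. Let go, it springs up 8 mm.
- collar_top (a point): centre of the collar's top face (38 mm above its lower edge). Inside the collar are three hidden keyways 120 degrees apart, each 4 mm wider than a pin, so it falls in over a window of some 0.2 rad. Where they are must be felt: from the start at most 1.8 rad of turning, either way round, brings them over the pins.
- doll_bottom: bystander: open pale linden doll bottom, 68 mm across, 55 mm tall; origin under its centre
- lid: bystander: turned beech lid with a small knob, 68 mm across, 40 mm tall; origin under its centre
- bowl: bystander: orange glazed bowl of pegs, 120 mm across, 45 mm tall (pegs to about 60 mm); origin under its centre
- doll: bystander: finished painted doll, 68 mm across, 116 mm tall; origin under its centre
- gouge: bystander: small turning gouge with a wooden handle, 200 mm long, lying along its own x; origin under it
- brush: bystander: paint brush, 180 mm long, lying along its own x; origin under it
There are look-alikes about, which are no part of the job. Leave any purple look-alike of the stand alone.

How it is judged:
By the outcome, as a careful person would: the job done as asked, in the order asked, and still so for the second after the job is handed in, while the arm keeps its last pose, push and grip.
It also fails if it takes over 67 s, if anything falls off the work surface, if the arm or the gripper's body presses on something with over 40 N, if the wrist force passes 120 N, or if a joint passes its speed limit or range.

## Working session

There is one attempt and no reset: what is moved stays moved. The work goes in short steps, Python scripts to look and compute and a tool call to move; the robot and the scene stay as the last step left them, time stands still between calls to the robot, and variables do not carry over. Pictures are saved under pics/ and viewed, at most 10 in all, crops included, and the job is handed in when it is done.

```bash
mkdir -p pics
```

Create h.py:
```python
from cell import arm
import cv2, numpy as np
def ray(c,px):
    p=cv2.undistortPoints(np.array([[px]],float),np.array(c["camera_matrix"]),np.array(c["distortion"]))[0,0]
    R=np.array(c["R"]);t=np.array(c["t"]); return -R.T@t, R.T@np.array([p[0],p[1],1])
def atz(c,px,z):
    o,d=ray(c,px); return o+d*(z-o[2])/d[2]
def dep(c,px):
    o,d=ray(c,px); return o+d*c["depth"][int(px[1]),int(px[0])]
def save(c,n): cv2.imwrite("pics/"+n,c["pixels"][:,:,::-1])
```

Run:
```python
from h import *
for n in("scene","top"):
    c=arm.capture(n);save(c,n+"0.png")
    for k,z in dict(pot=0,mark_blue=0,mark_white=0,stand=0,collar=.054,collar_top=.092,doll_bottom=0,lid=0,bowl=0,doll=0,gouge=0,brush=0).items():
        for r in arm.landmark_of(c,k)[:3]: print(n,k,round(r["p"],2),np.round(r["point"]),np.round(atz(c,r["point"],z),3))
s=arm.state();print(s["time"],s["eef_pos"],np.round(s["ee_rot"],2).tolist(),s["grip_width"])
```

```text
scene pot 0.65 [397. 259.] [0.469 0.141 0.   ]
scene mark_blue 0.88 [393. 261.] [0.475 0.133 0.   ]
scene mark_white 0.82 [261. 290.] [ 0.629 -0.133  0.   ]
scene mark_white 0.54 [397. 259.] [0.468 0.141 0.   ]
scene stand 0.77 [424. 211.] [0.311 0.18  0.   ]
scene stand 0.72 [325. 301.] [0.618 0.01  0.   ]
scene stand 0.67 [163. 252.] [ 0.598 -0.382  0.   ]
scene collar 0.93 [400. 291.] [0.579 0.161 0.054]
scene collar 0.41 [498. 266.] [0.461 0.354 0.054]
scene collar_top 0.98 [404. 283.] [0.579 0.164 0.092]
scene doll_bottom 0.95 [182. 198.] [ 0.438 -0.409  0.   ]
scene bowl 0.84 [314. 371.] [0.772 0.029 0.   ]
scene doll 0.59 [515. 361.] [0.642 0.414 0.   ]
scene doll 0.17 [313. 367.] [0.764 0.026 0.   ]
scene gouge 0.68 [162. 252.] [ 0.597 -0.387  0.   ]
scene gouge 0.4 [396. 256.] [0.459 0.137 0.   ]
scene gouge 0.32 [312. 368.] [0.767 0.023 0.   ]
scene brush 0.69 [411. 394.] [0.764 0.223 0.   ]
top pot 0.93 [268. 268.] [0.466 0.14  0.   ]
top mark_white 0.77 [369. 209.] [ 0.634 -0.129  0.   ]
top mark_white 0.55 [270. 268.] [0.467 0.135 0.   ]
top mark_white 0.31 [181. 281.] [0.425 0.373 0.   ]
top stand 0.78 [254. 327.] [0.309 0.173 0.   ]
top stand 0.7 [323. 220.] [ 0.601 -0.004  0.   ]
top stand 0.65 [463. 224.] [ 0.599 -0.389  0.   ]
top collar 0.61 [260. 224.] [0.579 0.16  0.054]
top collar_top 0.81 [261. 221.] [0.579 0.153 0.092]
top doll_bottom 0.89 [471. 284.] [ 0.435 -0.408  0.   ]
top lid 0.56 [183. 280.] [0.428 0.37  0.   ]
top lid 0.42 [270. 267.] [0.471 0.134 0.   ]
top bowl 0.74 [320. 157.] [0.777 0.009 0.   ]
top doll 0.75 [171. 203.] [0.639 0.415 0.   ]
top doll 0.44 [242. 157.] [0.772 0.223 0.   ]
top gouge 0.62 [464. 220.] [ 0.612 -0.39   0.   ]
top brush 0.6 [243. 160.] [0.764 0.22  0.   ]
1.3 [0.22967873 0.47208854 0.21670493] [[-0.9, 0.44, -0.0], [0.44, 0.9, 0.0], [0.0, 0.0, -1.0]] 0.08541148487620963
```

View pics/scene0.png

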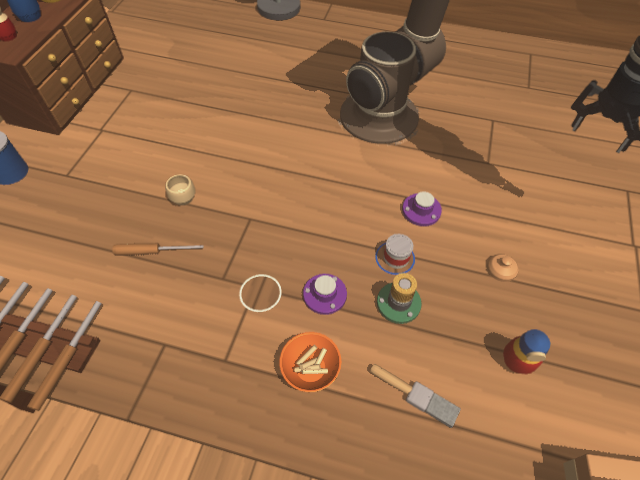

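View pics/top0.png

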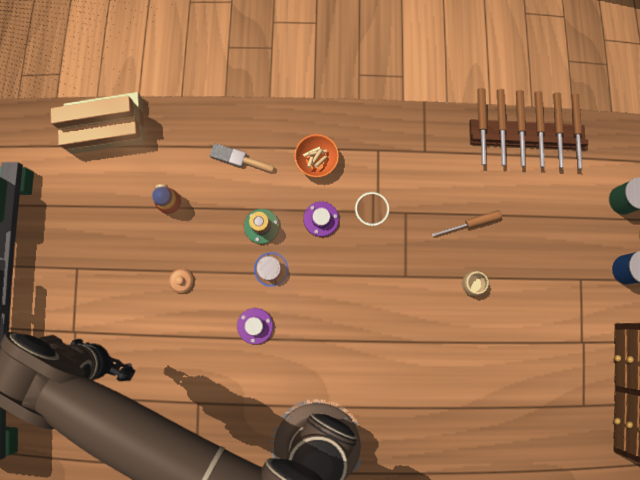

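The scene view shows the pot at (398,250), green stand with the brass collar at (403,295), white ring at (261,293), and purple look-alikes at (422,208) and (325,292). In the top view the same are at (268,268), (260,224), (372,209), (255,325) and (321,218). I'll refine the positions next.

Create loc.py:
```python
from h import *
def cloud(c):
    h,w=c["depth"].shape
    u,v=np.meshgrid(np.arange(w),np.arange(h))
    p=cv2.undistortPoints(np.stack([u,v],-1).reshape(-1,1,2).astype(float),np.array(c["camera_matrix"]),np.array(c["distortion"])).reshape(h,w,2)
    P=np.dstack([p,np.ones((h,w))])*c["depth"][...,None]
    return (P-np.array(c["t"]))@np.array(c["R"])
def fit(X,xy,r,z0,z1):
    m=(np.hypot(X[...,0]-xy[0],X[...,1]-xy[1])<r)&(X[...,2]>z0)&(X[...,2]<z1)
    q=X[m]
    if len(q)<6: return len(q)
    (a,b),rad=cv2.minEnclosingCircle(q[:,:2].astype(np.float32)); return len(q),np.round([a,b,rad],4),np.round(np.r_[q.mean(0),q[:,2].std()],4)
def ring(c,X,xy):
    hsv=cv2.cvtColor(c["pixels"],cv2.COLOR_RGB2HSV)
    m=(np.hypot(X[...,0]-xy[0],X[...,1]-xy[1])<.06)&(hsv[...,1]<80)&(hsv[...,2]>150)&(X[...,2]<.015)
    v,u=np.nonzero(m); 
    if len(u)<8: return len(u)
    q=np.array([atz(c,(a,b),0)[:2] for a,b in zip(u,v)],np.float32)
    return len(q),np.round(cv2.fitEllipse(q)[0],4),np.round(cv2.fitEllipse(q)[1],4)
```

Run:
```python
from loc import *
for n in("top","scene"):
    c=arm.capture(n);X=cloud(c)
    print(n,"pot",fit(X,(.466,.139),.045,.045,.06)); print("collar",fit(X,(.579,.16),.045,.086,.1))
    print("spindleall",fit(X,(.579,.16),.06,.008,.02),"purple",fit(X,(.605,.0),.06,.03,.1))
    print("ring",ring(c,X,(.632,-.131)))
s=arm.state();print(s["time"],arm.nose_length,s["wrist_force"])
```

```text
top pot (424, array([0.4634, 0.1356, 0.031 ]), array([0.4626, 0.1352, 0.0532, 0.003 ]))
collar (267, array([0.5786, 0.1617, 0.0248]), array([0.5785, 0.1614, 0.0923, 0.0029]))
spindleall (566, array([0.5794, 0.1602, 0.0589]), array([0.5732, 0.159 , 0.0145, 0.003 ])) purple (290, array([0.6021, 0.0016, 0.0256]), array([0.6008, 0.0018, 0.047 , 0.0047]))
ring (230, array([ 0.6368, -0.136 ]), array([0.0877, 0.0881]))
scene pot (524, array([0.4644, 0.1388, 0.0316]), array([0.4662, 0.1381, 0.0517, 0.0018]))
collar (407, array([0.5803, 0.1632, 0.0256]), array([0.581 , 0.1643, 0.0901, 0.0017]))
spindleall (803, array([0.581 , 0.1647, 0.0483]), array([0.5937, 0.1633, 0.0131, 0.0021])) purple (445, array([0.6051, 0.0057, 0.0257]), array([0.6081, 0.0059, 0.0442, 0.0047]))
ring (242, array([ 0.6355, -0.1331]), array([0.0877, 0.0882]))
1.4 0.022 [ 0.90250754 -0.37290771  0.18103981]
```

Units first: turns go in shares of 2 pi rad. So -0.114 rad is -0.0181.

Request:
jog_arm --pt "0.085 0 0 0 -0.0181" --pt "0.085 0 0 0 -0.0181" --pt "0.085 0 0 0 -0.0181" --pt "0.085 0 0 0 -0.018"

```text
time: 1.73
eef_pos: [0.2297, 0.4721, 0.2167]
ee_rot: [[-1.0, -0.008, -0.0], [-0.008, 1.0, -0.0], [0.0, -0.0, -1.0]]
wrist_force: [0.4, -1.2, 0.0]
grip_width: 0.085
grip_force: 0.0
```

Request:
jog_arm --pt "0.085 -0.0234 -0.0335 0 0" --pt "0.085 -0.0234 -0.0335 0 0" --pt "0.085 -0.0234 -0.0335 0 0" --pt "0.085 -0.0234 -0.0335 0 0" --pt "0.085 -0.0234 -0.0335 0 0"

```text
time: 2.15
eef_pos: [0.3476, 0.3033, 0.2169]
ee_rot: [[-1.0, -0.003, 0.0], [-0.003, 1.0, 0.0], [-0.0, 0.0, -1.0]]
wrist_force: [1.1, 0.9, 0.1]
grip_width: 0.0846
grip_force: 0.0
```

Request:
jog_arm --pt "0.085 -0.0234 -0.0335 0 0" --pt "0.085 -0.0234 -0.0335 0 0" --pt "0.085 -0.0234 -0.0335 0 0" --pt "0.085 -0.0234 -0.0335 0 0" --pt "0.085 0 0 0 0"

```text
time: 2.57
eef_pos: [0.4441, 0.1659, 0.2166]
ee_rot: [[-1.0, 0.005, 0.002], [0.005, 1.0, -0.002], [-0.002, -0.002, -1.0]]
wrist_force: [-0.9, 0.2, 0.9]
grip_width: 0.0847
grip_force: 0.0
```

```bash
python3 -c "
from h import *
s=arm.state();print(s['joint_positions'],s['ee_rot'])"
```

```text
[ 0.35905956  0.02891566 -0.14541038  1.39572841 -0.00239685  0.36434999] [[-0.99998481  0.00529281  0.0015368 ]
 [ 0.00528976  0.99998404 -0.00198331]
 [-0.00154727 -0.00197515 -0.99999685]]
```

Request:
jog_arm --pt "0.085 -0.02 -0.029 0 0" --pt "0.085 0 0 0 0" --pt "0.085 0 0 0.035 0" --pt "0.085 0 0 0.035 0" --pt "0.085 0 0 0.035 0"

```text
time: 2.98
eef_pos: [0.4613, 0.1424, 0.111]
ee_rot: [[-1.0, -0.002, 0.002], [-0.002, 1.0, 0.001], [-0.002, 0.001, -1.0]]
wrist_force: [1.0, 0.8, 0.3]
grip_width: 0.0852
grip_force: 0.0
```

Request:
jog_arm --pt "0.085 0 0 0.01 0" --pt "0.085 0 0 0 0" --pt "0.085 0 0 0 0"

```text
time: 3.23
eef_pos: [0.461, 0.1425, 0.1026]
ee_rot: [[-1.0, -0.003, -0.0], [-0.003, 1.0, 0.0], [0.0, 0.0, -1.0]]
wrist_force: [0.6, 0.1, 0.9]
grip_width: 0.0851
grip_force: 0.0
```

Request:
jog_arm --pt "0.085 -0.003 -0.005 0 0" --pt "0.085 0 0 0.024 0" --pt "0.085 0 0 0.024 0" --pt "0.085 0 0 0.022 0" --pt "0.085 0 0 0 0" --grip_force 30

```text
time: 3.65
eef_pos: [0.4632, 0.1366, 0.0301]
ee_rot: [[-1.0, -0.002, -0.002], [-0.002, 1.0, -0.001], [0.002, -0.001, -1.0]]
wrist_force: [-0.6, -1.2, 0.0]
grip_width: 0.0848
grip_force: 0.0
```

Request:
jog_arm --pt "0.066 0 0 0 0" --pt "0.066 0 0 0 0" --pt "0.066 0 0 0 0" --pt "0.055 0 0 0 0" --pt "0.055 0 0 0 0" --grip_force 30

```text
time: 4.07
eef_pos: [0.4653, 0.1373, 0.0334]
ee_rot: [[-1.0, -0.002, 0.003], [-0.002, 1.0, 0.0], [-0.003, 0.0, -1.0]]
wrist_force: [-0.7, -0.1, 7.2]
grip_width: 0.0551
grip_force: 3.1
```

Request:
jog_arm --pt "0.055 0 0 0 0" --pt "0.055 0 0 0 0" --pt "0.055 0 0 0 0" --grip_force 30

```text
time: 4.32
eef_pos: [0.4653, 0.1373, 0.0334]
ee_rot: [[-1.0, -0.002, 0.003], [-0.002, 1.0, 0.0], [-0.003, 0.0, -1.0]]
wrist_force: [-0.4, -0.4, 6.5]
grip_width: 0.0548
grip_force: 3.2
```

Run:
```python
from loc import *
c=arm.capture("scene");save(c,"grasp.png");print(arm.state()["wrist_force"])
```

```text
[-0.0591301  -0.76940074  6.31273156]
```

View pics/grasp.png

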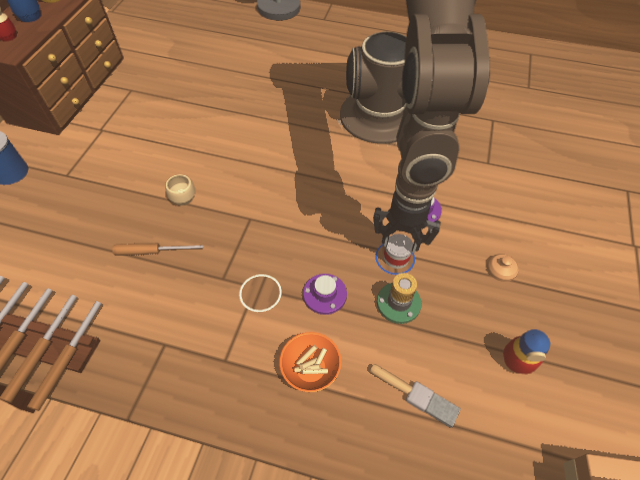

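The scene view shows the fingers around the pot at about (398,248), but the width is 55 mm, less than the 60 mm diameter. I'll zoom in.

Run:
```python
from loc import *
s=arm.capture("scene");t=arm.capture("top")
a=cv2.resize(s["pixels"][200:300,345:455],None,fx=3.6,fy=3.6,interpolation=2)
b=cv2.resize(t["pixels"][210:310,215:325],None,fx=3.6,fy=3.6,interpolation=2)
cv2.imwrite("pics/z1.png",np.hstack([a,b])[:,:,::-1])
X=cloud(s);print(fit(X,(.464,.137),.06,.045,.056),fit(X,(.464,.137),.06,.03,.06))
m=(np.hypot(X[...,0]-.466,X[...,1]-.137)<.05); m[:230]=False
hs=cv2.cvtColor(s["pixels"],cv2.COLOR_RGB2HSV); r=m&((hs[...,0]<6)|(hs[...,0]>174))&(hs[...,1]>150)
print(r.sum(),X[r].mean(0),X[r].min(0),X[r].max(0))
```

```text
(513, array([0.4638, 0.1359, 0.0334]), array([0.4664, 0.1384, 0.0516, 0.0019])) (619, array([0.4718, 0.1392, 0.0392]), array([0.4698, 0.1386, 0.0496, 0.0057]))
113 [0.48897486 0.13745938 0.02639226] [0.47218871 0.10927235 0.0163093 ] [0.49607087 0.16606115 0.03648725]
```

View pics/z1.png

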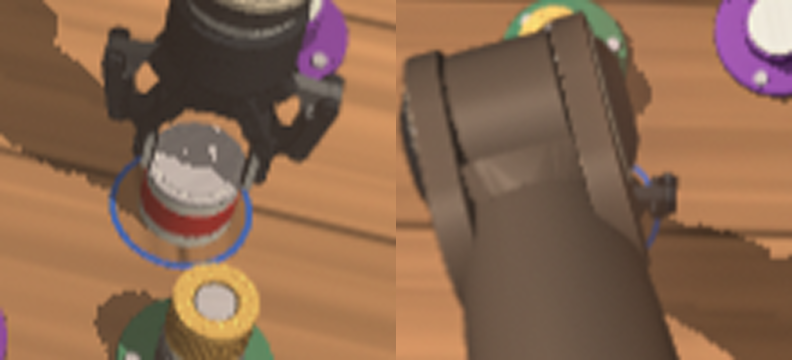

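The left crop shows the pot upright with a finger on each side. The top crop is blocked by the arm. I'll tighten the grip.

Request:
jog_arm --pt "0.04 0 0 0 0" --pt "0.04 0 0 0 0" --pt "0.04 0 0 0 0" --pt "0.04 0 0 0 0" --grip_force 30

```text
time: 4.8
eef_pos: [0.4672, 0.1373, 0.0358]
ee_rot: [[-1.0, -0.002, 0.008], [-0.002, 1.0, 0.001], [-0.008, 0.001, -1.0]]
wrist_force: [-3.0, -3.5, 21.3]
grip_width: 0.0405
grip_force: 10.5
```

```bash
python3 - <<'E'
from loc import *
s=arm.capture("scene")
X=cloud(s);print(fit(X,(.464,.137),.06,.045,.056))
print(np.round(arm.state()["wrist_force"],1),arm.state()["joint_positions"])
E
```

```text
(435, array([0.4646, 0.1391, 0.0323]), array([0.4671, 0.1386, 0.0515, 0.0019]))
[-1.9 -3.6 21.9] [ 0.28693374  0.11476873 -0.45713161  0.99136541 -0.00161709  0.28513722]
```

Request:
jog_arm --pt "0.042 0 0 -0.002 0" --pt "0.042 0 0 -0.002 0" --pt "0.042 0 0 0 0" --pt "0.042 0 0 0 0" --grip_force 30

```text
time: 5.18
eef_pos: [0.4639, 0.1371, 0.0357]
ee_rot: [[-1.0, -0.002, -0.0], [-0.002, 1.0, -0.0], [0.0, -0.0, -1.0]]
wrist_force: [-0.2, -0.7, 6.2]
grip_width: 0.042
grip_force: 3.6
```

Request:
jog_arm --pt "0.042 -0.0006 -0.006 0 0" --pt "0.042 -0.0013 -0.012 0 0" --pt "0.042 -0.0013 -0.012 0 0" --pt "0.042 0 0 0 0" --pt "0.042 0 0 0 0"

```text
time: 5.6
eef_pos: [0.4674, 0.1054, 0.0357]
ee_rot: [[-1.0, 0.0, 0.0], [0.0, 1.0, -0.002], [-0.0, -0.002, -1.0]]
wrist_force: [0.3, -2.0, 4.2]
grip_width: 0.042
grip_force: 1.3
```

```bash
python3 - <<'E'
from loc import *
s=arm.capture("scene")
X=cloud(s);e=arm.state()["eef_pos"];print(fit(X,e[:2],.06,.045,.07))
E
```

```text
(426, array([0.4672, 0.1189, 0.047 ]), array([0.472 , 0.1334, 0.0527, 0.0043]))
```

Run:
```python
from loc import *
s=arm.capture("scene")
a=cv2.resize(s["pixels"][190:310,335:465],None,fx=5,fy=5,interpolation=2)
cv2.imwrite("pics/z2.png",a[:,:,::-1])
```

```text
(no output)
```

View pics/z2.png

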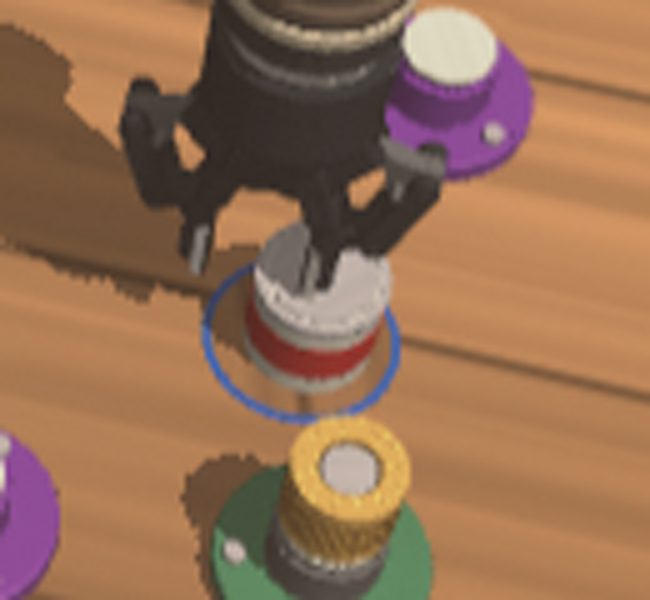

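The crop shows the right fingertip at full-image (399,246), above or over the pot top, while the pot is upright and still inside the blue ring. So it slipped out of the grip. I'll check the fingertip heights with depth.

Run:
```python
from loc import *
for n in ["scene"]:
    c=arm.capture(n);X=cloud(c)
    for u,v in [(399,246),(400,240),(401,233),(374,241),(375,236),(376,229),(364,208),(422,220),(390,250),(405,252)]: print(u,v,c["pixels"][v,u],np.round(X[v,u],3))
s=arm.state();print(s["eef_pos"],s["joint_positions"],s["wrist_force"],s["grip_force"])
```

```text
399 246 [58 50 45] [0.474 0.138 0.062]
400 240 [59 50 46] [0.481 0.136 0.095]
401 233 [61 52 49] [0.483 0.135 0.123]
374 241 [128 121 111] [0.48  0.083 0.068]
375 236 [130 122 112] [0.479 0.083 0.086]
376 229 [54 46 40] [0.487 0.083 0.122]
364 208 [67 59 53] [0.466 0.049 0.155]
422 220 [77 71 66] [0.462 0.17  0.154]
390 250 [161 148 141] [0.483 0.121 0.052]
405 252 [189 174 165] [0.479 0.154 0.052]
[0.46730596 0.10658009 0.03565875] [ 2.24674418e-01  1.07394283e-01 -4.65897771e-01  9.97657989e-01
 -6.74726627e-04  2.23206454e-01] [ 0.16249697 -1.73610899  2.97791966] 1.30372054874897
```

Depth puts the tips at z≈0.055, about 20 mm above the reported TCP z rather than 22 mm below it. So the tips only touched the lid. I'll work from this measured offset: lift, find the pot again, then go lower.

Request:
jog_arm --pt "0.042 0 0 -0.03 0" --pt "0.042 0 0 -0.03 0" --pt "0.085 0 0 0 0" --pt "0.085 0 0 0 0" --pt "0.085 0 0 0 0" --grip_force 30

```text
time: 6.17
eef_pos: [0.4669, 0.1073, 0.0951]
ee_rot: [[-1.0, -0.003, -0.001], [-0.003, 1.0, 0.0], [0.001, 0.0, -1.0]]
wrist_force: [-0.4, 0.3, -0.5]
grip_width: 0.0765
grip_force: 0.0
```

Request:
jog_arm --pt "0.085 0 -0.03 0 0" --pt "0.085 0 -0.03 0 0" --pt "0.085 0 -0.03 0 0" --pt "0.085 0 0 0 0" --pt "0.085 0 0 0 0"

```text
time: 6.58
eef_pos: [0.4664, 0.0161, 0.0942]
ee_rot: [[-1.0, 0.0, -0.003], [0.0, 1.0, 0.0], [0.003, 0.0, -1.0]]
wrist_force: [0.8, 0.3, 0.1]
grip_width: 0.085
grip_force: 0.0
```

Run:
```python
from loc import *
for n in("scene","top"):
    s=arm.capture(n);X=cloud(s);print(fit(X,(.466,.137),.06,.045,.06))
c=s;s=arm.state();e=s["eef_pos"];print(e)
X=cloud(arm.capture("scene"))
for sg in(-1,1):
    m=(abs(X[...,0]-e[0])<.03)&(X[...,1]*sg>sg*e[1])&(abs(X[...,1]-e[1])<.075)&(X[...,2]>.06)&(X[...,2]<.25)
    print(sg,np.percentile(X[m][:,2],[0,1,3,10]), np.round(X[m][X[m][:,2]<np.percentile(X[m][:,2],5)].mean(0),3))
```

```text
(525, array([0.4645, 0.1374, 0.0321]), array([0.4662, 0.1382, 0.0517, 0.0018]))
(420, array([0.4632, 0.1357, 0.0311]), array([0.4629, 0.1353, 0.0533, 0.0033]))
[0.466816   0.01739112 0.09464798]
-1 [0.12412491 0.12847206 0.13334591 0.1547296 ] [ 0.475 -0.028  0.132]
1 [0.12394617 0.13178123 0.1377306  0.16640815] [0.477 0.068 0.136]
```

Request:
jog_arm --pt "0.085 0.001 0.04 0 0" --pt "0.085 0.001 0.04 0 0" --pt "0.085 0.001 0.0394 0 0" --pt "0.085 0 0 0 0" --pt "0.085 0 0 0 0"

```text
time: 7.15
eef_pos: [0.4636, 0.1393, 0.0953]
ee_rot: [[-1.0, -0.008, -0.001], [-0.008, 1.0, -0.0], [0.001, -0.0, -1.0]]
wrist_force: [0.5, -0.8, 1.0]
grip_width: 0.085
grip_force: 0.0
```

Request:
jog_arm --pt "0.085 0 0 0.02 0" --pt "0.085 0 0 0.02 0" --pt "0.085 0 0 0.02 0" --pt "0.085 0 0 0 0"

```text
time: 7.48
eef_pos: [0.4614, 0.1353, 0.0321]
ee_rot: [[-1.0, -0.002, -0.006], [-0.002, 1.0, -0.002], [0.006, -0.002, -1.0]]
wrist_force: [-0.1, -0.8, -0.4]
grip_width: 0.0854
grip_force: 0.0
```

Request:
jog_arm --pt "0.085 -0.001 0.001 0.012 0" --pt "0.085 0 0 0.012 0" --pt "0.085 0 0 0.011 0" --pt "0.085 0 0 0.01 0" --pt "0.085 0 0 0 0"

```text
time: 7.9
eef_pos: [0.4642, 0.1368, -0.0105]
ee_rot: [[-1.0, -0.002, -0.002], [-0.002, 1.0, -0.001], [0.002, -0.001, -1.0]]
wrist_force: [-0.9, -0.0, -0.1]
grip_width: 0.0851
grip_force: 0.0
```

Request:
jog_arm --pt "0.066 0 0 0 0" --pt "0.066 0 0 0 0" --pt "0.05 0 0 0 0" --pt "0.05 0 0 0 0" --pt "0.05 0 0 0 0" --grip_force 30

```text
time: 8.32
eef_pos: [0.466, 0.1374, -0.0082]
ee_rot: [[-1.0, -0.002, 0.002], [-0.002, 1.0, -0.0], [-0.002, -0.0, -1.0]]
wrist_force: [-0.4, -3.0, 5.9]
grip_width: 0.0594
grip_force: 33.0
```

Request:
jog_arm --pt "0.05 0 0 0 0" --pt "0.05 0 0 0 0"

```text
time: 8.48
eef_pos: [0.466, 0.1374, -0.0082]
ee_rot: [[-1.0, -0.002, 0.002], [-0.002, 1.0, -0.0], [-0.002, -0.0, -1.0]]
wrist_force: [-1.0, -2.7, 6.7]
grip_width: 0.0592
grip_force: 33.0
```

```bash
python3 - <<'E'
from loc import *
s=arm.capture("scene")
X=cloud(s);print(fit(X,(.464,.137),.06,.045,.056))
E
```

```text
(329, array([0.476 , 0.1358, 0.0524]), array([0.4779, 0.1385, 0.0514, 0.0022]))
```

Request:
jog_arm --pt "0.05 -0.0006 -0.006 0 0" --pt "0.05 -0.0013 -0.012 0 0" --pt "0.05 -0.0013 -0.012 0 0" --pt "0.05 -0.0013 -0.012 0 0" --pt "0.05 -0.0013 -0.012 0 0"

```text
time: 8.95
eef_pos: [0.4722, 0.0844, -0.0082]
ee_rot: [[-1.0, -0.003, 0.002], [-0.003, 1.0, 0.003], [-0.002, 0.003, -1.0]]
wrist_force: [-0.5, 5.2, 4.7]
grip_width: 0.0596
grip_force: 33.0
```

Request:
jog_arm --pt "0.05 -0.0013 -0.012 0 0" --pt "0.05 -0.0013 -0.012 0 0" --pt "0.05 -0.0013 -0.012 0 0" --pt "0.05 -0.0013 -0.012 0 0" --pt "0.05 -0.0013 -0.012 0 0"

```text
time: 9.37
eef_pos: [0.4788, 0.0242, -0.0082]
ee_rot: [[-1.0, -0.003, 0.002], [-0.003, 1.0, 0.003], [-0.002, 0.003, -1.0]]
wrist_force: [-0.2, 5.7, 5.2]
grip_width: 0.0591
grip_force: 33.0
```

Run:
```python
from loc import *
s=arm.capture("scene")
X=cloud(s);e=arm.state()["eef_pos"];print(fit(X,e[:2],.06,.045,.056),np.round(arm.state()["ft_torque"],2))
```

```text
(315, array([0.4907, 0.021 , 0.0512]), array([0.491 , 0.0251, 0.0515, 0.0023])) [-0.33 -0.03  0.1 ]
```

Request:
jog_arm --pt "0.05 -0.0013 -0.012 0 0" --pt "0.05 -0.0013 -0.012 0 0" --pt "0.05 -0.0013 -0.012 0 0" --pt "0.05 -0.0013 -0.012 0 0" --pt "0.05 -0.0013 -0.012 0 0"

```text
time: 9.83
eef_pos: [0.4854, -0.0356, -0.0082]
ee_rot: [[-1.0, -0.003, 0.002], [-0.003, 1.0, 0.003], [-0.002, 0.003, -1.0]]
wrist_force: [0.3, 6.5, 6.9]
grip_width: 0.0595
grip_force: 33.3
```

Request:
jog_arm --pt "0.05 -0.0013 -0.012 0 0" --pt "0.05 -0.0013 -0.012 0 0" --pt "0.05 -0.0013 -0.012 0 0" --pt "0.05 -0.0013 -0.012 0 0" --pt "0.05 -0.0013 -0.012 0 0"

```text
time: 10.25
eef_pos: [0.4919, -0.0956, -0.0082]
ee_rot: [[-1.0, -0.003, 0.002], [-0.003, 1.0, 0.003], [-0.002, 0.003, -1.0]]
wrist_force: [0.5, 6.6, 8.4]
grip_width: 0.0594
grip_force: 33.3
```

Request:
jog_arm --pt "0.05 -0.0013 -0.012 0 0" --pt "0.05 -0.006 -0.004 0 0" --pt "0.05 -0.012 -0.002 0 0" --pt "0.05 -0.012 -0.002 0 0" --pt "0.05 -0.012 -0.002 0 0"

```text
time: 10.67
eef_pos: [0.5327, -0.1183, -0.0082]
ee_rot: [[-1.0, -0.002, -0.003], [-0.002, 1.0, 0.0], [0.003, 0.0, -1.0]]
wrist_force: [-12.0, 1.6, 15.7]
grip_width: 0.0594
grip_force: 33.9
```

Request:
jog_arm --pt "0.05 -0.012 -0.002 0 0" --pt "0.05 -0.012 -0.002 0 0" --pt "0.05 -0.012 -0.002 0 0" --pt "0.05 -0.012 -0.002 0 0" --pt "0.05 0 0 0 0"

```text
time: 11.08
eef_pos: [0.5839, -0.1266, -0.0082]
ee_rot: [[-1.0, -0.002, 0.001], [-0.002, 1.0, -0.001], [-0.001, -0.001, -1.0]]
wrist_force: [1.6, -1.0, 6.4]
grip_width: 0.0595
grip_force: 33.6
```

Run:
```python
from loc import *
s=arm.capture("scene")
X=cloud(s);e=arm.state()["eef_pos"];print(fit(X,e[:2],.06,.045,.056))
```

```text
(301, array([ 0.5924, -0.1265,  0.0489]), array([ 0.5972, -0.1263,  0.0514,  0.002 ]))
```

Request:
jog_arm --pt "0.05 -0.009 -0.002 0 0" --pt "0.05 -0.012 -0.002 0 0" --pt "0.05 -0.012 -0.002 0 0" --pt "0.05 -0.012 -0.002 0 0" --pt "0.05 -0.006 0 0 0"

```text
time: 11.55
eef_pos: [0.6332, -0.1345, -0.0082]
ee_rot: [[-1.0, -0.002, -0.001], [-0.002, 1.0, -0.001], [0.001, -0.001, -1.0]]
wrist_force: [-9.0, -0.1, 13.2]
grip_width: 0.0589
grip_force: 33.8
```

Request:
jog_arm --pt "0.05 0 0 0 0" --pt "0.05 0 0 0 0"

```text
time: 11.72
eef_pos: [0.634, -0.1345, -0.0082]
ee_rot: [[-1.0, -0.002, 0.001], [-0.002, 1.0, -0.001], [-0.001, -0.001, -1.0]]
wrist_force: [-1.6, -0.9, 6.5]
grip_width: 0.0593
grip_force: 33.5
```

Run:
```python
from loc import *
s=arm.capture("scene")
X=cloud(s);e=arm.state()["eef_pos"];print(fit(X,e[:2],.06,.045,.056))
```

```text
(302, array([ 0.6418, -0.1336,  0.0479]), array([ 0.6478, -0.1338,  0.0514,  0.002 ]))
```

Request:
jog_arm --pt "0.085 0 0 0 0" --pt "0.085 0 0 0 0" --pt "0.085 0 0 0 0" --pt "0.085 0 0 -0.02 0" --pt "0.085 0 0 -0.03 0"

```text
time: 12.18
eef_pos: [0.6306, -0.1335, 0.0373]
ee_rot: [[-1.0, -0.002, -0.007], [-0.002, 1.0, 0.002], [0.007, 0.002, -1.0]]
wrist_force: [-0.3, -0.5, 0.6]
grip_width: 0.0854
grip_force: 0.0
```

Request:
jog_arm --pt "0.085 0 0 -0.04 0" --pt "0.085 0 0 -0.04 0" --pt "0.085 0 0 -0.04 0" --pt "0.085 0 0 0 0" --pt "0.085 0 0 0 0"

```text
time: 12.6
eef_pos: [0.635, -0.1344, 0.1638]
ee_rot: [[-1.0, -0.002, 0.006], [-0.002, 1.0, -0.001], [-0.006, -0.001, -1.0]]
wrist_force: [0.1, 0.8, -0.5]
grip_width: 0.0849
grip_force: 0.0
```

Request:
jog_arm --pt "0.085 0.007 0.037 0 0" --pt "0.085 0.007 0.037 0 0" --pt "0.085 0.007 0.037 0 0" --pt "0.085 0.007 0.037 0 0" --pt "0.085 0 0 0 0"

```text
time: 13.02
eef_pos: [0.6028, 0.0192, 0.1588]
ee_rot: [[-1.0, -0.008, -0.004], [-0.008, 1.0, 0.002], [0.004, 0.002, -1.0]]
wrist_force: [1.1, -0.3, -0.5]
grip_width: 0.0851
grip_force: 0.0
```

Run:
```python
from loc import *
for n in("scene","top"):
    s=arm.capture(n);X=cloud(s);print(n,fit(X,(.636,-.134),.06,.045,.058),ring(s,X,(.636,-.134)));print("collar",fit(X,(.58,.162),.045,.086,.1))
    if n=="scene":save(s,"placed.png")
```

```text
scene (603, array([ 0.6322, -0.1319,  0.0319]), array([ 0.6338, -0.1315,  0.0515,  0.0019])) (226, array([ 0.6316, -0.1356]), array([0.0875, 0.0946]))
collar (409, array([0.5798, 0.1647, 0.0249]), array([0.5811, 0.1644, 0.0902, 0.0018]))
top (379, array([ 0.6318, -0.136 ,  0.0313]), array([ 0.6312, -0.1358,  0.0535,  0.0027])) (215, array([ 0.6363, -0.1361]), array([0.0873, 0.088 ]))
collar (266, array([0.5786, 0.162 , 0.0249]), array([0.5788, 0.1615, 0.0923, 0.003 ]))
```

View pics/placed.png

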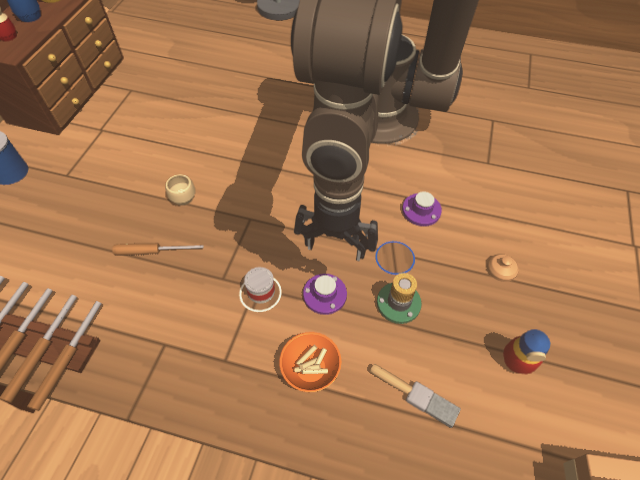

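The view shows the pot standing inside the white ring at (260,288), the path clear, and the bystanders undisturbed. Now for the collar.

Request:
jog_arm --pt "0.085 0.006 0.036 0 0" --pt "0.085 0.006 0.036 0 0" --pt "0.085 0.006 0.036 0 0" --pt "0.085 0.006 0.036 0 0" --pt "0.085 0 0 0 0"

```text
time: 13.53
eef_pos: [0.5799, 0.1615, 0.1593]
ee_rot: [[-1.0, -0.006, -0.002], [-0.006, 1.0, 0.001], [0.002, 0.001, -1.0]]
wrist_force: [-0.1, -0.9, 0.6]
grip_width: 0.0853
grip_force: 0.0
```

Request:
jog_arm --pt "0.085 0 0 0 0" --pt "0.085 0 0 0 0"

```text
time: 13.7
eef_pos: [0.5809, 0.1566, 0.1598]
ee_rot: [[-1.0, -0.001, -0.001], [-0.001, 1.0, -0.001], [0.001, -0.001, -1.0]]
wrist_force: [-0.3, 0.3, -0.2]
grip_width: 0.0849
grip_force: 0.0
```

```bash
python3 -c "
from h import *
s=arm.state();print(s['joint_positions'],s['eef_pos'])"
```

```text
[ 2.63634514e-01  2.77266405e-01  2.26411753e-02  1.31759629e+00
 -6.47689251e-04  2.62155824e-01] [0.5808836  0.15658235 0.15975063]
```

Move to (0.5797, 0.163) and go down to TCP z 0.043.

Request:
jog_arm --pt "0.085 0.001 0.0063 0 0" --pt "0.085 0 0 0 0" --pt "0.085 0 0 0.02 0" --pt "0.085 0 0 0.025 0" --pt "0.085 0 0 0 0"

```text
time: 14.12
eef_pos: [0.5777, 0.1624, 0.1113]
ee_rot: [[-1.0, -0.001, -0.006], [-0.001, 1.0, -0.002], [0.006, -0.002, -1.0]]
wrist_force: [-0.9, 0.1, -1.1]
grip_width: 0.0848
grip_force: 0.0
```

Request:
jog_arm --pt "0.085 0 0 0.025 0" --pt "0.085 0 0 0.015 0" --pt "0.085 0 0 0 0" --pt "0.085 0 0 0 0"

```text
time: 14.45
eef_pos: [0.5795, 0.1634, 0.076]
ee_rot: [[-1.0, -0.001, -0.001], [-0.001, 1.0, -0.0], [0.001, -0.0, -1.0]]
wrist_force: [0.2, 0.8, 0.0]
grip_width: 0.0852
grip_force: 0.0
```

Request:
jog_arm --pt "0.085 0 0 0.012 0" --pt "0.085 0 0 0.012 0" --pt "0.085 0 0 0.009 0" --pt "0.085 0 0 0 0" --pt "0.085 0 0 0 0" --grip_force 50

```text
time: 14.87
eef_pos: [0.5791, 0.1639, 0.0419]
ee_rot: [[-1.0, -0.002, -0.002], [-0.002, 1.0, -0.0], [0.002, -0.0, -1.0]]
wrist_force: [-0.3, 0.5, 0.2]
grip_width: 0.085
grip_force: 0.0
```

Request:
jog_arm --pt "0.06 0 0 0 0" --pt "0.06 0 0 0 0" --pt "0.035 0 0 0 0" --pt "0.035 0 0 0 0" --pt "0.035 0 0 0 0"

```text
time: 15.28
eef_pos: [0.5803, 0.1639, 0.0436]
ee_rot: [[-1.0, -0.002, 0.002], [-0.002, 1.0, -0.0], [-0.002, -0.0, -1.0]]
wrist_force: [0.4, -1.6, 3.1]
grip_width: 0.0472
grip_force: 51.1
```

Request:
jog_arm --pt "0.035 0 0 0 0" --pt "0.035 0 0 0 0"

```text
time: 15.45
eef_pos: [0.5803, 0.1639, 0.0435]
ee_rot: [[-1.0, -0.002, 0.002], [-0.002, 1.0, -0.0], [-0.002, -0.0, -1.0]]
wrist_force: [-0.2, -2.0, 5.4]
grip_width: 0.047
grip_force: 51.2
```

```bash
python3 -c "
from h import *
save(arm.capture('scene'),'g2f.png')
c=cv2.imread('pics/g2f.png')[190:330,330:470];cv2.imwrite('pics/g2.png',cv2.resize(c,None,fx=4,fy=4,interpolation=2))"
```

```text
(no output)
```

View pics/g2.png

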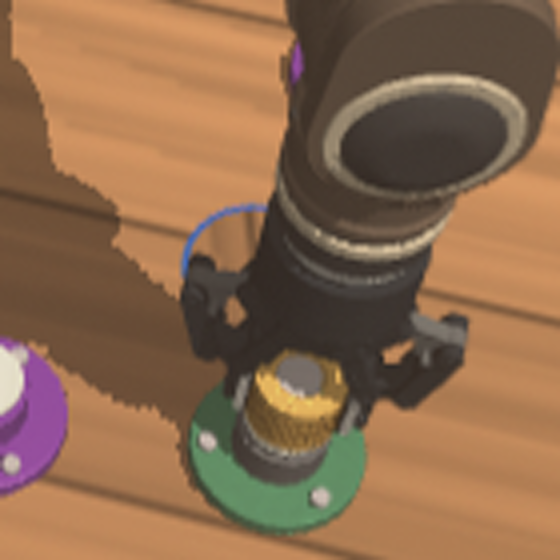

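The crop shows the fingers closed on the collar sides at (295,400), with the grip held at 47 mm and about 5 N pressing down. Now I'll turn in small steps.

Scaled: 0.05 rad is 0.008.

Request:
jog_arm --pt "0.035 0 0 0 0.008" --pt "0.035 0 0 0 0.008" --pt "0.035 0 0 0 0.008" --pt "0.035 0 0 0 0"

```text
time: 15.83
eef_pos: [0.5807, 0.1635, 0.0435]
ee_rot: [[-0.989, 0.15, 0.002], [0.15, 0.989, -0.001], [-0.002, -0.001, -1.0]]
wrist_force: [0.8, -3.8, 5.1]
grip_width: 0.0473
grip_force: 51.3
```

Request:
jog_arm --pt "0.035 0 0 0 0.008" --pt "0.035 0 0 0 0.008" --pt "0.035 0 0 0 0.008" --pt "0.035 0 0 0 0"

```text
time: 16.17
eef_pos: [0.5807, 0.1631, 0.0435]
ee_rot: [[-0.955, 0.296, 0.002], [0.296, 0.955, -0.002], [-0.003, -0.001, -1.0]]
wrist_force: [1.3, -4.3, 6.2]
grip_width: 0.0469
grip_force: 51.3
```

Request:
jog_arm --pt "0.035 0 0 0 0.008" --pt "0.035 0 0 0 0.008" --pt "0.035 0 0 0 0.008" --pt "0.035 0 0 0 0"

```text
time: 16.5
eef_pos: [0.5806, 0.1627, 0.0435]
ee_rot: [[-0.9, 0.436, 0.002], [0.436, 0.9, -0.002], [-0.003, -0.001, -1.0]]
wrist_force: [1.2, -5.9, 4.8]
grip_width: 0.0471
grip_force: 51.3
```

```bash
python3 -c "
from h import *
print(arm.state()['ft_torque'])"
```

```text
[-1.3455241  -0.2001085   0.01441043]
```

Scaled: 0.05 rad is 0.008.

Request:
jog_arm --pt "0.035 0 0 0 0.008" --pt "0.035 0 0 0 0.008" --pt "0.035 0 0 0 0.008" --pt "0.035 0 0 0 0" --only "pos|rce"

```text
eef_pos: [0.5801, 0.1624, 0.0429]
wrist_force: [1.2, -7.0, 2.9]
grip_force: 51.2
```

Request:
jog_arm --pt "0.035 0 0 0 0.008" --pt "0.035 0 0 0 0.008" --pt "0.035 0 0 0 0.008" --pt "0.035 0 0 0 0" --only "pos|rce"

```text
eef_pos: [0.5797, 0.1622, 0.0421]
wrist_force: [0.4, -7.2, 0.4]
grip_force: 51.4
```

Request:
jog_arm --pt "0.035 0 0 0 0.008" --pt "0.035 0 0 0 0.008" --pt "0.035 0 0 0 0.008" --pt "0.035 0 0 0 0"

```text
time: 17.5
eef_pos: [0.5795, 0.1619, 0.0418]
ee_rot: [[-0.621, 0.784, -0.001], [0.784, 0.621, -0.004], [-0.003, -0.003, -1.0]]
wrist_force: [1.6, -7.7, -1.2]
grip_width: 0.0472
grip_force: 51.5
```

```bash
python3 -c "
from h import *
print(arm.state()['ft_torque'])"
```

```text
[-1.53816843 -0.27132326  0.08846904]
```

The force dropped as the tool z fell, so a keyway may have been found. I'll probe downward.

Request:
jog_arm --pt "0.035 0 0 0.0015 0" --pt "0.035 0 0 0.0015 0" --pt "0.035 0 0 0 0" --pt "0.035 0 0 0 0"

```text
time: 17.83
eef_pos: [0.5793, 0.162, 0.0389]
ee_rot: [[-0.623, 0.783, -0.001], [0.783, 0.623, -0.004], [-0.002, -0.003, -1.0]]
wrist_force: [1.1, -7.0, 0.3]
grip_width: 0.0468
grip_force: 51.7
```

```bash
python3 -c "
from h import *
print(arm.state()['ft_torque'])"
```

```text
[-1.5305432  -0.05449259  0.03479709]
```

Request:
jog_arm --pt "0.035 -0.0012 -0.0009 0 0" --pt "0.035 0 0 0.002 0" --pt "0.035 0 0 0.002 0" --pt "0.035 0 0 0 0" --pt "0.035 0 0 0 0" --grip_force 60

```text
time: 18.25
eef_pos: [0.5795, 0.162, 0.0355]
ee_rot: [[-0.623, 0.782, -0.001], [0.782, 0.623, -0.001], [-0.001, -0.001, -1.0]]
wrist_force: [-0.9, -4.7, 1.1]
grip_width: 0.047
grip_force: 62.3
```

Request:
jog_arm --pt "0.035 0 0 0.002 0" --pt "0.035 0 0 0.002 0" --pt "0.035 0 0 0.001 0" --pt "0.035 0 0 0 0" --pt "0.035 0 0 0 0"

```text
time: 18.67
eef_pos: [0.5795, 0.162, 0.0312]
ee_rot: [[-0.623, 0.782, -0.0], [0.782, 0.623, -0.001], [-0.001, -0.001, -1.0]]
wrist_force: [-2.8, -5.2, 6.3]
grip_width: 0.0471
grip_force: 62.9
```

```bash
python3 -c "
from h import *
print(arm.state()['ft_torque'])"
```

```text
[-1.16434873  0.66704568 -0.01258727]
```

Request:
jog_arm --pt "0.035 0 0 0.001 0" --pt "0.035 0 0 0.001 0" --pt "0.035 0 0 0 0" --pt "0.035 0 0 0 0" --only "pos|rce"

```text
eef_pos: [0.5795, 0.162, 0.0298]
wrist_force: [-3.4, -7.3, 10.2]
grip_force: 63.0
```

Request:
jog_arm --pt "0.035 0 0 0.001 0" --pt "0.035 0 0 0.001 0" --pt "0.035 0 0 0 0" --pt "0.035 0 0 0 0" --only "pos|rce"

```text
eef_pos: [0.5796, 0.162, 0.0298]
wrist_force: [-9.3, -6.9, 22.6]
grip_force: 64.5
```

Request:
jog_arm --pt "0.035 0 0 0.001 0" --pt "0.035 0 0 0.001 0" --pt "0.035 0 0 0 0" --pt "0.035 0 0 0 0"

```text
time: 19.67
eef_pos: [0.5797, 0.162, 0.0297]
ee_rot: [[-0.623, 0.782, 0.003], [0.782, 0.623, -0.001], [-0.002, 0.002, -1.0]]
wrist_force: [-13.9, -8.8, 34.5]
grip_width: 0.0467
grip_force: 65.7
```

```bash
python3 -c "
from h import *
c=arm.capture('scene');save(c,'homef.png')
c=cv2.imread('pics/homef.png')[210:330,340:460];cv2.imwrite('pics/home.png',cv2.resize(c,None,fx=5,fy=5,interpolation=2))"
```

```text
(no output)
```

View pics/home.png

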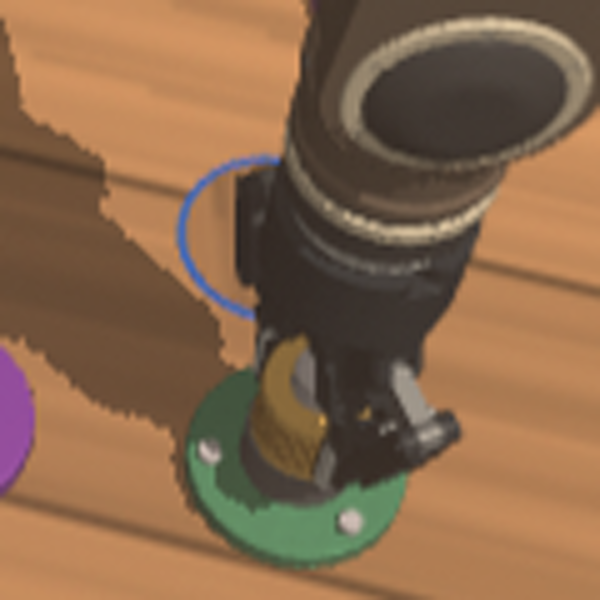

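The crop shows the collar at (290,430) seated down on the boss with the fingers holding it. It came to a hard stop at 13.8 mm of travel and 10 N. I'll ease off to about 20 N, verify and hand in.

Request:
jog_arm --pt "0.035 0 0 -0.001 0" --pt "0.035 0 0 -0.0012 0" --pt "0.035 0 0 0 0" --pt "0.035 0 0 0 0"

```text
time: 20.05
eef_pos: [0.5796, 0.162, 0.0298]
ee_rot: [[-0.623, 0.782, 0.001], [0.782, 0.623, -0.001], [-0.002, 0.001, -1.0]]
wrist_force: [-8.2, -7.5, 21.5]
grip_width: 0.0466
grip_force: 64.2
```

Run:
```python
from loc import *
c=arm.capture("scene");X=cloud(c);hs=cv2.cvtColor(c["pixels"],cv2.COLOR_RGB2HSV)
m=(np.hypot(X[...,0]-.58,X[...,1]-.163)<.026)&(hs[...,0]>12)&(hs[...,0]<30)&(hs[...,1]>120)&(X[...,2]<.1)
print("collar z",m.sum(),np.percentile(X[m][:,2],[2,50,80,95,99]).round(4))
print("pot",fit(X,(.634,-.134),.05,.045,.058)); print(arm.state()["wrist_force"])
```

```text
collar z 241 [0.0422 0.0748 0.0774 0.0788 0.0795]
pot (610, array([ 0.6319, -0.1327,  0.0317]), array([ 0.6337, -0.1315,  0.0515,  0.0018]))
[-8.41318092 -7.52136866 20.41386224]
```

Depth puts the collar top at about 0.078 m, which is home (0.040 + 0.038). Handing in.

```bash
python3 -c "
from cell import arm
print(arm.hand_in())"
```

```text
the job is handed in; nothing more can be done
None
```

The job is handed in at about 20 s: the pot stands released inside the white ring (about 4 mm off centre), and the collar is turned onto its pins and held fully home with about 20 N, though my first grasp was too high and the closed fingers pressed on the pot's lid (up to about 22 N) and slid across it without shifting the pot noticeably.

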